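Clamp the glued battens

TASK

Two freshly glued pine battens lie face to face on the fixed lower jaw of the upright bench F-clamp. Slide the clamp's free upper jaw down the bar by pressing on its arm until its pad bears on the battens and the jaw tilts and bites on the bar so that it stays there by itself; only then turn the wooden handle clockwise until the clamp is firmly tight, without overtightening and crushing the pine. Keep the battens in line where they lie, leave the glue bottle and the jar of clips standing where they are, and let go of the clamp.

Things in the scene. Friction and masses are not known exactly. Their poses are not given: they have to be found in the camera images.
- clamp: upright bench F-clamp, screwed fast to a plywood base board 250 x 140 x 12 mm. Origin: foot of the bar, at table height; own z up; own -x points from the bar along both jaws to the spindle, whose axis is 120 mm from the bar's. Bar: steel, 22 x 12 mm, top 185 mm above the table. The battens lie on the fixed lower jaw, a steel plate whose top is 30 mm above the table.
- jaw: free upper jaw, dark steel: a collar 46 x 35 x 60 mm around the bar and an arm 18 mm wide, 20 mm high along own -x to the spindle. Origin: collar's centre, on the bar's axis, at the arm's mid height. Slides down up to 75 mm against about 6 N of drag (it weighs about 4 N, carried by the drag). Load on its pad tilts it about own y, spindle end up, against a spring; at about 0.05 rad it bites the bar and stays.
- press (a point): the round flat for pressing, on top of the jaw's arm: 32 mm across, 50 mm from the bar's axis towards the spindle. The point is the centre of its top face, 14 mm above the jaw's origin; z is the jaw's up. Pressing down here slides the jaw; moving it takes only 2 to 4 N, then, once the pad bears, 14 to 18 N tilts the jaw and makes it bite.
- spindle_exit (a point): where the spindle leaves the arm's underside, 10 mm below the jaw's origin. The spindle ends in a sprung rubber pad 26 mm across, about 13 N/mm. At the start the pad's underside is anywhere from 22 to 38 mm below this point: how far the screw is already out is not measured, so feel for the touch. At least 14 mm of screw is left. Clamping force: 50 N is right, under 25 N loose, over 80 N crushes.
- handle: wooden wing handle over the arm's end, on the spindle axis: bar 50 mm long (own x), 14 mm wide (own y), 28 mm high, on a steel stem 20 mm across. Origin: the bar's centre, 30 mm above the arm's top. It only turns (friction 0.12 N m) and stays where left; clockwise from above drives the spindle down 10 mm a turn. After the jaw bit under 14 to 18 N and was let go, about 0.5 to 0.65 turn makes it tight.
- upper_batten: the upper of the two pine battens, 40 mm (own x) x 170 mm (own y) x 18 mm high, loose. Origin: centre of its underside. It lies under the spindle, across the jaw.
- lower_batten: the lower pine batten, same size, right under the upper one. Origin: centre of its underside.
- glue: white glue bottle, 52 mm across, 150 mm high, standing beside the clamp. Origin: centre of its underside. Not to be disturbed.
- clip_jar: open clear jar of binder clips, 84 mm across, 70 mm high, standing on the other side of the clamp. Origin: centre of its underside. Not to be disturbed.

How it is judged:
On the way, in this order (a step that is already met when the one before it is completed fails the run):
1. the free jaw has been slid down until its pad bears on the battens and it is tilted by more than 0.025 rad, and it stays so by itself, with the fingers off it (contact force between jaw and upper_batten above 2 N and angle between jaw's own z axis and vertical above 0.025 rad and contact force between the fingers and jaw below 0.1 N), for 0.2 s.
2. the handle has been turned until the clamping force is above 25 N (contact force between jaw and upper_batten above 25 N), for 0.2 s.
At the end, for the whole second after the job is handed in: The jaw is tilted by more than 0.025 rad and bites the bar, its pad presses the battens with 25 to 80 N, the battens lie within 6 mm of each other and within 12 mm of where they lay, the handle is at rest, and the robot is off everything (contact force between jaw and upper_batten between 25 and 80 N and angle between jaw's own z axis and vertical above 0.025 rad and horizontal distance between upper_batten and lower_batten below 0.006 m and distance of each of upper_batten, lower_batten from where it was at the start of the episode below 0.012 m and angular speed of handle below 0.05 rad/s); the robot touches nothing.
It fails at once if the pine is crushed: more than 80 N on the battens (contact force between jaw and upper_batten above 80 N).
It fails at once if the handle is turned before the pad bears on the battens (angular speed of handle above 0.5 rad/s and contact force between jaw and upper_batten below 0.5 N and contact force between the fingers and handle above 0.5 N).
It fails at once if the glue bottle is pushed or tipped (distance of glue from where it was at the start of the episode above 0.03 m or angle between glue's own z axis and vertical above 0.5 rad).
It fails at once if the jar of clips is pushed or tipped (distance of clip_jar from where it was at the start of the episode above 0.03 m or angle between clip_jar's own z axis and vertical above 0.5 rad).
It also fails if it takes over 67 s, if anything falls off the work surface, if the arm or the gripper's body presses on something with over 40 N, if the wrist force passes 120 N, or if a joint passes its speed limit or range.

ROBOT

A 7-joint arm with a two-finger parallel gripper is mounted at the origin on the work surface. World frame = base frame: x ahead of the robot, y to its left, z up, the work surface at z = 0. Lengths are in m, angles in rad, forces in N, time in s.
With the tool pointing down it reaches from about 0.375 to 0.925 m from the base axis. Payload 3.1 kg.
Tool frame: the origin (TCP) lies on the centre line of the jaws, within the pads' length; the fingertips stand 19 mm ahead of it and the grasp point (between the pads) is the TCP (arm.tip_extent is the distance from the TCP to the fingertips, in m); z points along the fingers, y is the line along which they close (so a half turn about z gives the same grasp; the last joint's range is limited). The gripper opens to 85 mm and grips with 20 to 120 N. Pads are 22 mm wide; open, the fingers measure 114 mm over their backs; the gripper's body (76 mm by 85 mm) begins 54 mm behind the grasp point. The pads swing forward as they close: fully open they stand 13 mm farther back than shut.
Start: joints at [-1.22, 0.383, 0.044, 1.598, -0.018, 1.161, -0.05], TCP at [0.282, 0.586, 0.25] pointing down, gripper open.
Joint ranges: [-2.61, 2.61], [-0.41, 2.15], [-1.48, 1.57], [0, 2.5], [-1.57, 4.71], [0.05, 1.97], [-2.85, 2.85]. Speed limits (rad/s): [2.79, 2.79, 3.14, 3.14, 3.14, 3.14, 3.14].

INTERFACE

Orientations are given as [roll, pitch, yaw] about the fixed x, y, z axes, in that order (R = Rz(yaw) Ry(pitch) Rx(roll)).
In Python, from bench import arm, claw, planner, status, viewer, job gives the robot as it stands. Calls block until the motion is done:
- arm.move_to(position, orientation): joint-space move of the TCP to a pose.
- arm.servo_line(position, ori=None, v=0.15, threshold=None): straight line of the TCP; ori=None keeps the orientation; v is the mean speed in m/s. With threshold (N) it stops when the force on the tool has changed by that much, and returns True; else False.
- arm.set_joints(angles): joint-space move.
- claw.gripper_to(opening, strength=None): opening from 0.0 (shut) to 1.0 (fully open); strength is the grip in N (None keeps the last); returns when the fingers have stopped.
- arm.sleep(seconds).
- planner.ik(position, orientation): joint angles nearest the present ones, or None.
- status.get_obs(): the state.
- viewer.snapshot(name): name is "side" or "top"; returns a dict with "image" (400x640x3 uint8, red, green, blue), "depth" (400x640 float32, m along the optical axis (not along the pixel's ray), 0 where there is no reading), "fx", "fy", "cx", "cy" (pixels), "R" (3x3) and "t" (3): a world point X has camera coordinates R X + t. Camera axes: x right, y down, z forward; pixel columns grow to the right and rows downward; lengths in m; the calibration is good to about 2 mm. A picture is of the moment at which its call begins.
A pose or a line that the arm cannot do raises arm.PlanningError and nothing moves.
- job.job_done(): hands the job in; it is judged then, once.
The state is a dict: "time_s": time; "q": joint angles; "qvel": joint speeds; "joint_torque": joint torques, N m; "tcp_pos": TCP position; "tcp_rot": TCP orientation; "force": force on the tool from outside, world axes, zero at the start; "moment": the same for the moment, N m; "grip_width": opening from 0.0 (shut) to 1.0 (fully open); "gripper_force": force on a finger pad.
Only numpy, scipy, OpenCV 4.12 (cv2) and the standard library are available. Lean on these libraries where they do the work, as an engineer would, in place of code of your own. Each camera call takes 0.05 s, during which the arm holds its last target. There are 200 camera calls.

## Working session

There is one attempt and no reset: what is moved stays moved. The work goes in short steps, each a Python script; the robot and the scene stay as the last script left them, time stands still between calls to the robot, and variables do not carry over. Pictures are saved under pics/ and viewed, at most 10 in all, crops included, and the job is handed in when it is done.

```bash
mkdir -p pics; ls
python3 - <<'E'
from bench import arm,claw,planner,status,viewer,job
import cv2,numpy as np
for n in("side","top"):
    s=viewer.snapshot(n);np.savez(f"{n}0.npz",**s);cv2.imwrite(f"pics/{n}0.png",s["image"][:,:,::-1])
    print(n,s["fx"],s["cx"],s["cy"],s["R"],s["t"],-s["R"].T@s["t"])
o=status.get_obs();print(o["time_s"],o["tcp_pos"],o["tcp_rot"],o["force"],arm.tip_extent)
E
```

```text
pics
side 471.3580588470357 319.9147024549366 198.725319250542 [[-0.99962912 -0.02720401 -0.00124866]
 [-0.01374365  0.54354182 -0.83926957]
 [ 0.02351019 -0.83894114 -0.54371411]] [0.66617519 0.091975   1.14104703] [0.64036596 0.92540167 0.69842701]
top 456.96167309659626 315.00346591889297 200.56499451016856 [[-0.02629488 -0.99959202  0.01115255]
 [-0.9922029   0.02473763 -0.12215337]
 [ 0.12182765 -0.0142776  -0.99244858]] [0.0465794  0.67014635 0.8808413 ] [0.55883513 0.04255886 0.95553085]
0.1 [0.28168227 0.58488218 0.24901239] [-3.13919382e+00  1.37021917e-04  2.69288002e+00] [ 0.4110214   1.00743575 -0.38517471] 0.019
```

View pics/side0.png

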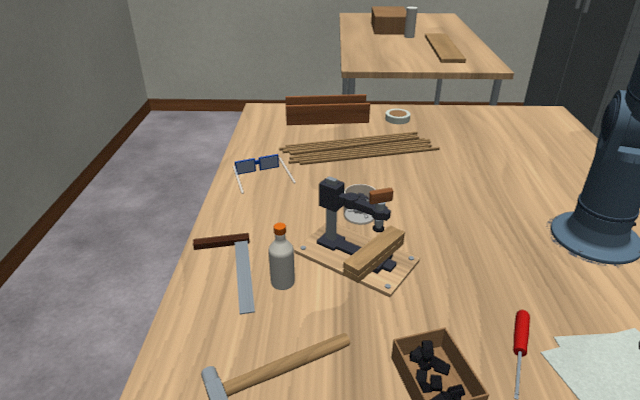

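View pics/top0.png

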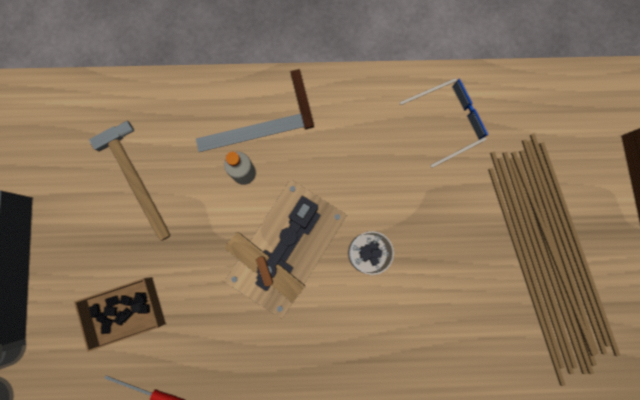

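```bash
cat > h.py <<'E'
import numpy as np,cv2
def cloud(s):
    d=s["depth"];v,u=np.indices(d.shape)
    c=np.stack([(u-s["cx"])/s["fx"]*d,(v-s["cy"])/s["fy"]*d,d],-1)
    return (c-s["t"])@s["R"]
E
python3 - <<'E'
from h import *
S={n:dict(np.load(n+"0.npz")) for n in("side","top")}
for n,s in S.items():
    P=cloud(s)
    boxes={"side":(290,430,170,300),"top":(215,350,175,320)}[n]
    a,b,c,d=boxes
    im=s["image"][c:d,a:b];cv2.imwrite(f"pics/{n}crop.png",cv2.resize(im[:,:,::-1],None,fx=4 if n=='top' else 5,fy=4 if n=='top' else 5,interpolation=cv2.INTER_CUBIC)[:600])
    Q=P[c:d,a:b].reshape(-1,3);C=im.reshape(-1,3).astype(int)
    ok=s["depth"][c:d,a:b].ravel()>0;Q=Q[ok];C=C[ok]
    dark=(C.max(1)<90)&(C[:,0]-C[:,2]<15); red=(C[:,0]-C[:,2]>35)&(Q[:,2]>.12)
    for nm,m in(("dark",dark&(Q[:,2]>.09)),("red",red)):
        q=Q[m];h,e=np.histogram(q[:,2],np.arange(.09,.26,.005));print(n,nm,len(q),{round(float(x),3):int(k) for x,k in zip(e,h) if k})
        for lo,hi in((.13,.15),(.15,.165),(.165,.18),(.18,.2),(.2,.23)):
            z=q[(q[:,2]>lo)&(q[:,2]<hi)]
            if len(z)>8:print("  ",lo,len(z),z.mean(0).round(4),cv2.minAreaRect((z[:,:2]*1000).astype(np.float32)))
    w=(Q[:,2]>.055)&(Q[:,2]<.075)&(C[:,0]-C[:,2]>35);z=Q[w];print(n,"batten",len(z),z.mean(0),cv2.minAreaRect((z[:,:2]*1000).astype(np.float32)))
E
```

```text
side dark 1454 {0.09: 16, 0.095: 11, 0.1: 23, 0.105: 54, 0.11: 4, 0.115: 33, 0.12: 59, 0.125: 51, 0.13: 41, 0.135: 81, 0.14: 138, 0.145: 135, 0.15: 179, 0.155: 269, 0.16: 110, 0.165: 63, 0.17: 75, 0.175: 93, 0.18: 18, 0.185: 1}
   0.13 395 [0.5997 0.0953 0.1423] ((595.1962280273438, 95.91973876953125), (21.23941421508789, 162.05874633789062), 59.6209831237793)
   0.15 558 [0.5898 0.0953 0.1566] ((589.9527587890625, 88.80998229980469), (35.92262649536133, 160.3836212158203), 56.81710433959961)
   0.165 231 [0.6304 0.0696 0.1728] ((596.64892578125, 87.68742370605469), (34.35163116455078, 148.92063903808594), 54.472084045410156)
   0.18 19 [0.638  0.0611 0.182 ] ((603.9326171875, 86.59815979003906), (12.73165512084961, 116.33768463134766), 48.7150764465332)
side red 317 {0.135: 1, 0.17: 4, 0.175: 52, 0.18: 46, 0.185: 46, 0.19: 51, 0.195: 101, 0.2: 16}
   0.165 56 [0.5486 0.1201 0.1773] ((595.4878540039062, 89.75666809082031), (38.36849594116211, 160.50552368164062), 57.44883728027344)
   0.18 244 [0.5411 0.1242 0.192 ] ((589.826416015625, 98.56381225585938), (41.432159423828125, 148.526
[... 1181 characters left out ...]
.2: 47}
   0.15 15 [0.5448 0.1134 0.1546] ((585.5029907226562, 81.2672348022461), (31.546009063720703, 160.47402954101562), 52.83827209472656)
   0.165 13 [0.6289 0.0575 0.1741] ((593.4830322265625, 79.37215423583984), (34.22996520996094, 149.81784057617188), 57.12154006958008)
   0.18 210 [0.539  0.1179 0.1974] ((537.9086303710938, 118.13240051269531), (49.70222473144531, 14.102386474609375), 18.62086296081543)
   0.2 47 [0.5338 0.1167 0.2007] ((536.6835327148438, 117.4510498046875), (43.64140701293945, 9.971179008483887), 18.490224838256836)
top batten 1432 [0.54349292 0.13119483 0.0657781 ] ((542.564697265625, 130.6856689453125), (170.00650024414062, 40.29723358154297), 50.17665481567383)
```

View pics/topcrop.png

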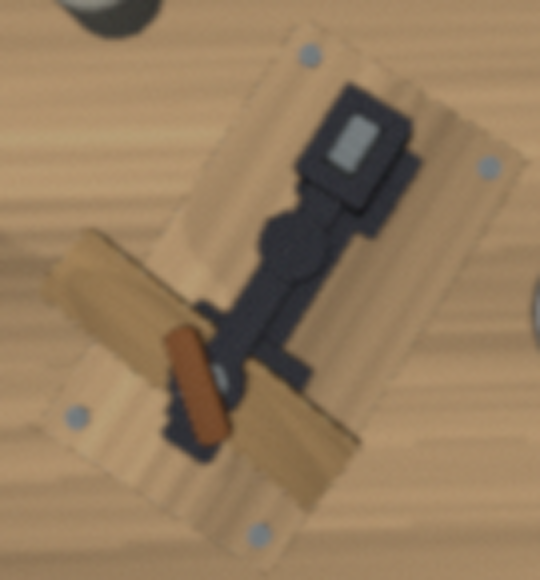

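View pics/sidecrop.png

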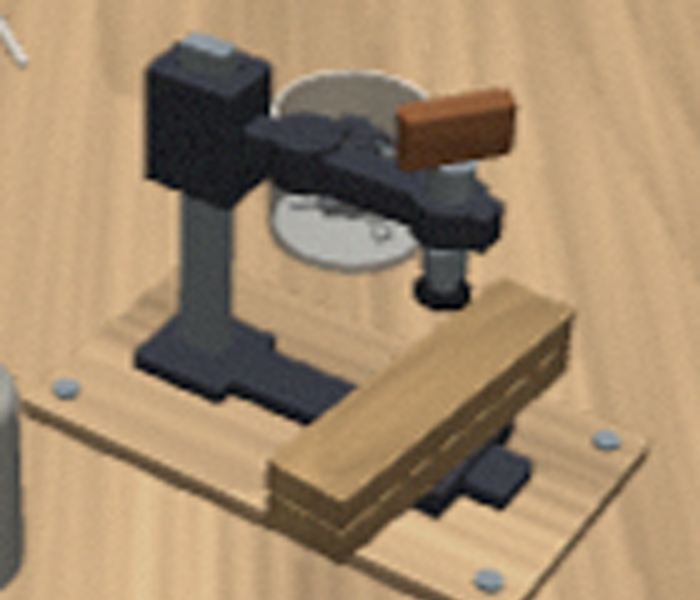

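The top crop shows the bar's silver top at about (303,211) full-frame, the round press flat at (288.5,236.5) and the wooden handle at (264,271). The side crop shows the pad hanging well above the battens and the handle clear of everything. Next I triangulate these points.

```bash
cat >> h.py <<'E'
def ray(s,u,v):
    d=np.array([(u-s["cx"])/s["fx"],(v-s["cy"])/s["fy"],1.])@s["R"];return -s["R"].T@s["t"],d
def atz(s,u,v,z):
    o,d=ray(s,u,v);return o+d*(z-o[2])/d[2]
def tri(s1,p1,s2,p2):
    o1,d1=ray(s1,*p1);o2,d2=ray(s2,*p2)
    k=np.linalg.lstsq(np.stack([d1,-d2],1),o2-o1,rcond=None)[0];a,b=o1+k[0]*d1,o2+k[1]*d2
    return (a+b)/2,np.linalg.norm(a-b)
E
python3 - <<'E'
from h import *
S=dict(np.load("side0.npz"));T=dict(np.load("top0.npz"))
t=lambda x,y:(215+x/4-.4,175+y/4-.4); s=lambda x,y:(290+x/5-.4,170+y/5-.4)
# bar top; press flat; handle top two ends' centre (side: top face centre)
for n,a,b,z in(("bar",t(353,143),s(208,46),.185),("press",t(294,246),s(309,130),.159),("handle",t(197,385),s(456,100),.199)):
    print(n,tri(T,a,S,b),"top@z",atz(T,*a,z),"side@z",atz(S,*b,z))
from bench import planner,arm
b=atz(T,*t(353,143),.185);h=atz(T,*t(197,385),.199);print(np.linalg.norm((h-b)[:2]),np.degrees(np.arctan2(*(h-b)[1::-1])))
E
```

```text
bar (array([0.63895089, 0.05242061, 0.18381144]), np.float64(0.003171438797047951)) top@z [0.63723881 0.05249666 0.185     ] side@z [0.64052552 0.05407434 0.185     ]
press (array([0.59633038, 0.07943471, 0.15909934]), np.float64(0.0015652043195673042)) top@z [0.59555391 0.07949875 0.159     ] side@z [0.59709928 0.07916598 0.159     ]
handle (array([0.53934736, 0.11819864, 0.19908246]), np.float64(0.0026348714930731223)) top@z [0.5380338  0.11834319 0.199     ] side@z [0.54065066 0.11801347 0.199     ]
0.11906888912293655 146.42610148353043
```

Run:
```python
from bench import arm,claw,planner,status
import numpy as np
P=np.array([.5960,.0802]);pi=np.pi
claw.gripper_to(0.0,40)
best=None
for y in(2.555,2.555-pi):
    q=planner.ik([*P,.30],[pi,0,y]);print(y,q)
    if q is not None and (best is None or abs(q[6])<abs(best[1][6])):best=(y,q)
arm.move_to([*P,.30],[pi,0,best[0]])
arm.servo_line([*P,.19],v=.1)
o=status.get_obs();print(o["time_s"],o["tcp_pos"],o["force"],o["grip_width"])
f0=o["force"][2]
r=arm.servo_line([*P,.172],v=.015,threshold=2)
o=status.get_obs();print(r,o["time_s"],o["tcp_pos"],o["force"]-np.array([0,0,f0]))
```

```text
2.555 [-0.59193796  0.26610331  0.46752854  1.68176748 -0.12636891  1.22371509
  0.88872128]
-0.586592653589793 [-1.17285012  0.61567118  1.38462905  1.70310189 -0.619886    1.35548023
 -1.83485669]
4.2583 [0.59674695 0.08025434 0.19091345] [ 0.31662201 -0.22549025  0.78074521] -0.0025918510510861306
True 5.0917 [0.59576906 0.08020452 0.17673101] [ 0.90001979 -0.71293296  2.15741153]
```

Run:
```python
from bench import arm,status
import numpy as np
P=[.5960,.0802];f0=.78
z=.1755
while z>.115:
    z-=.002
    arm.servo_line([*P,z],v=.012)
    o=status.get_obs();f=o["force"][2]-f0
    print(round(o["time_s"],2),round(z,4),round(o["tcp_pos"][2],4),np.round(o["force"],1))
    if f>5:break
```

```text
5.49 0.1735 0.1732 [-0.5  0.3  1.5]
5.81 0.1715 0.1713 [-0.5 -0.1  1.3]
6.12 0.1695 0.1693 [-0.3  0.3  1.6]
6.44 0.1675 0.1673 [-0.4  0.7  1.1]
6.76 0.1655 0.1653 [-0.5 -0.1  2. ]
7.08 0.1635 0.1633 [-0.1 -0.1  1.5]
7.39 0.1615 0.1613 [-1.2 -0.1  2.1]
7.71 0.1595 0.1593 [-0.6  1.   0.8]
8.03 0.1575 0.1573 [-0.9  1.4  1.8]
8.34 0.1555 0.1554 [-0.2  0.6  2.2]
8.66 0.1535 0.1534 [-0.8  0.4  1.7]
8.97 0.1515 0.1514 [0.1 0.5 1.5]
9.29 0.1495 0.1494 [-1.3  0.8  1.9]
9.61 0.1475 0.1473 [-0.3 -0.2  1.3]
9.93 0.1455 0.1454 [-1.1  0.9  1.6]
10.24 0.1435 0.1439 [-1.4  0.8  5.1]
10.56 0.1415 0.1426 [-3.1  0.   7.8]
```

Run:
```python
from bench import arm,status
import numpy as np
P=[.5960,.0802];z=.1415
while z>.125:
    z-=.0005
    arm.servo_line([*P,z],v=.008)
    f=np.mean([(arm.sleep(.03),status.get_obs()["force"])[1] for _ in range(4)],0);o=status.get_obs()
    print(round(o["time_s"],2),round(z,4),round(o["tcp_pos"][2],4),f.round(1))
    if f[2]>15.3:break
```

```text
10.94 0.141 0.1423 [-3.4 -0.3  8.7]
11.32 0.1405 0.142 [-3.7 -0.5  9.2]
11.71 0.14 0.1417 [-3.7 -0.4 10.2]
12.09 0.1395 0.1413 [-3.3 -0.1 11.3]
12.47 0.139 0.141 [-3.9 -0.2 11.2]
12.86 0.1385 0.1407 [-3.6 -0.2 12.4]
13.24 0.138 0.1404 [-4.3 -0.4 13. ]
13.62 0.1375 0.1402 [-4.6 -0.6 14.7]
14.01 0.137 0.1398 [-4.7 -0.4 14.9]
14.39 0.1365 0.1396 [-5.3 -0.9 16. ]
```

Run:
```python
from bench import arm,status,viewer
from h import *
P=[.5960,.0802]
arm.servo_line([*P,.16],v=.03); 
arm.servo_line([*P,.28],v=.15);o=status.get_obs();print(o["time_s"],o["force"])
arm.move_to([.45,.0802,.30],[np.pi,0,2.555])
for n in("side","top"):
    s=viewer.snapshot(n);np.savez(f"{n}1.npz",**s)
    a,b,c,d={"side":(290,430,180,300),"top":(215,350,175,320)}[n]
    cv2.imwrite(f"pics/{n}1.png",cv2.resize(s["image"][c:d,a:b,::-1],None,fx=5 if n=="side" else 4,fy=5 if n=="side" else 4,interpolation=cv2.INTER_CUBIC))
    P=cloud(s)[c:d,a:b].reshape(-1,3);C=s["image"][c:d,a:b].reshape(-1,3).astype(int)
    m=(C[:,0]-C[:,2]>35)&(P[:,2]>.155);z=P[m];print(n,len(z),z.mean(0),np.percentile(z[:,2],[5,50,95]),cv2.minAreaRect((z[:,:2]*1000).astype(np.float32)))
    if n=="top":
        # tilt: dark surfaces along arm
        D=(C.max(1)<90)&(C[:,0]-C[:,2]<15)&(P[:,2]>.10);q=P[D];w=(q[:,:2]-[.638,.0525])@[np.cos(2.555),np.sin(2.555)]
        for lo in range(-30,150,10):
            k=(w*1000>lo)&(w*1000<=lo+10)
            if k.sum()>3:print(lo,k.sum(),np.median(q[k,2]).round(4))
print(status.get_obs()["time_s"])
```

```text
16.275 [-0.72363587 -0.04042344 -0.29214739]
side 199 [0.56501027 0.30760455 0.28539699] [0.15622431 0.16300788 0.69842701] ((602.147216796875, 514.6659545898438), (823.7138671875, 46.40580749511719), 81.45948791503906)
top 312 [0.54375205 0.09705442 0.37503877] [0.15990039 0.16328231 0.95553085] ((538.8287963867188, 100.87725830078125), (70.43256378173828, 101.21463775634766), 53.767730712890625)
-30 22 0.1318
-20 78 0.1324
-10 67 0.1332
0 71 0.1333
10 114 0.1341
20 77 0.115
30 56 0.1174
40 85 0.1195
50 81 0.1196
60 66 0.1191
70 53 0.1164
80 55 0.1171
90 54 0.1176
100 51 0.1186
110 26 0.1196
120 13 0.1197
130 32 0.1199
140 4 0.1187
17.0167
```

View pics/side1.png

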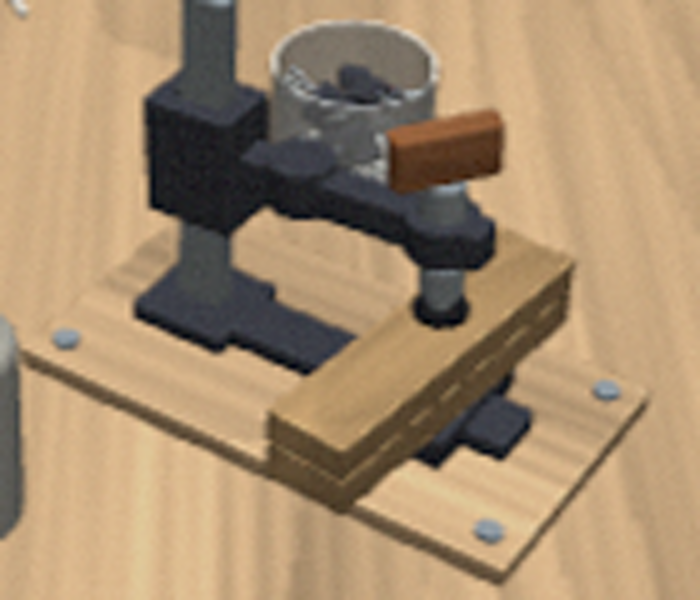

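View pics/top1.png

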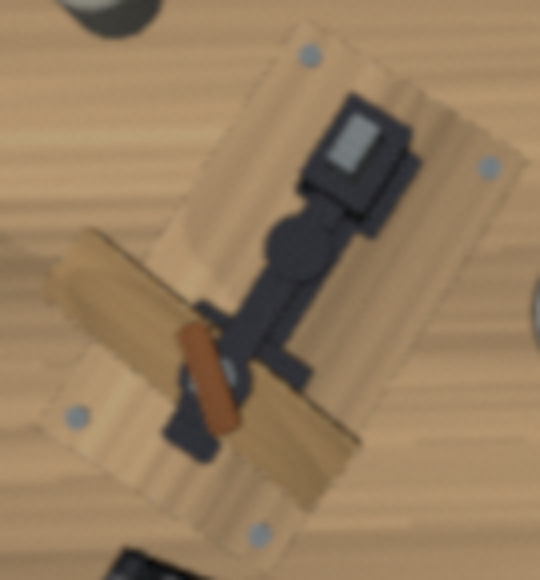

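The jaw stands tilted at about 0.055 rad with its pad on the battens, and it stays there with the robot away. The handle is now at about (267,269) in the top view. Next I fix the handle's exact pose and plan the grasp along its tilted axis.

```bash
cat >> h.py <<'E'
from scipy.spatial.transform import Rotation as Ro
A=np.array([np.cos(2.555),np.sin(2.555),0])
def tool(psi,tilt=.058):
    z=-(np.array([0,0,1])-tilt*A);z/=np.linalg.norm(z)
    x=np.array([np.cos(psi),np.sin(psi),0]);x-=z*(x@z);x/=np.linalg.norm(x)
    return Ro.from_matrix(np.stack([x,np.cross(z,x),z],1)).as_euler("xyz")
def handle(s,box,zr=(.14,.175)):
    a,b,c,d=box;P=cloud(s)[c:d,a:b].reshape(-1,3);C=s["image"][c:d,a:b].reshape(-1,3).astype(int)
    m=(C[:,0]-C[:,2]>35)&(P[:,2]>zr[0])&(P[:,2]<zr[1])&(C[:,0]>1.7*C[:,1]);return P[m]
E
python3 - <<'E'
from h import *
from bench import planner,status
T=dict(np.load("top1.npz"));S=dict(np.load("side1.npz"))
z=handle(T,(250,285,250,290));k=z[z[:,2]>.157];r=cv2.minAreaRect((k[:,:2]*1000).astype(np.float32));print(len(k),r,np.percentile(k[:,2],[5,50,95]),k.mean(0))
t=lambda x,y:(215+x/4-.4,175+y/4-.4); s=lambda x,y:(290+x/5-.4,180+y/5-.4)
print(tri(T,t(210,378),S,s(443,133)),atz(T,*t(210,378),.163))
z2=handle(S,(350,400,190,225));print(len(z2),z2.mean(0),np.percentile(z2[:,2],[5,95]))
for p in(18.6,198.6,-161.4):
    q=planner.ik([.543,.116,.151],tool(np.radians(p)));print(p,q)
E
```

```text
Traceback (most recent call last):
IndexError: index -1 is out of bounds for axis 0 with size 0
```

```bash
sed -i 's/1\.7\*C/1.45*C/' h.py
python3 - <<'E'
from h import *
from bench import planner,status
T=dict(np.load("top1.npz"));S=dict(np.load("side1.npz"))
t=lambda x,y:(215+x/4-.4,175+y/4-.4); s=lambda x,y:(290+x/5-.4,180+y/5-.4)
print(tri(T,t(210,378),S,s(443,133)),atz(T,*t(210,378),.163),T["image"][269,267])
z=handle(T,(250,285,250,290));k=z[z[:,2]>.157];print(len(z),len(k))
if len(k):print(cv2.minAreaRect((k[:,:2]*1000).astype(np.float32)),np.percentile(k[:,2],[5,50,95]),k.mean(0))
for p in(18.6,198.6,-161.4):
    q=planner.ik([.543,.116,.151],tool(np.radians(p)));print(p,q)
E
```

```text
(array([0.54138617, 0.11666141, 0.15786775]), np.float64(0.003309855482382245)) [0.53986162 0.1163503  0.163     ] [121  77  46]
202 202
((540.0103149414062, 116.94529724121094), (47.55172348022461, 12.782816886901855), 18.245588302612305) [0.16006741 0.16259612 0.16499582] [0.53968556 0.11672549 0.16258558]
18.6 [-0.73343028  0.38144247  0.56561596  1.9069522  -0.29425669  0.97085862
 -1.26765706]
198.6 [-0.66162931  0.36727613  0.4770493   1.90377162 -0.25268998  0.9649646
  1.83771682]
-161.4 [-0.66162931  0.36727613  0.4770493   1.90377162 -0.25268998  0.9649646
  1.83771682]
```

Run:
```python
from h import *
from bench import arm,claw,planner,status
C=np.array([.5405,.117,.151]);o0=tool(np.radians(198.4));up=np.array([0,0,1])-.058*A
claw.gripper_to(.6,40)
arm.move_to(C+up*.12,o0);arm.servo_line(C+up*.05,v=.1)
o=status.get_obs();f0,m0=o["force"],o["moment"];print(o["time_s"],o["q"][6],f0,m0)
print("hit",arm.servo_line(C,v=.05,threshold=6))
claw.gripper_to(0.0,40)
o=status.get_obs();print(o["time_s"],o["tcp_pos"],o["force"],o["moment"],o["grip_width"],o["gripper_force"])
q=planner.ik(o["tcp_pos"],tool(np.radians(188.4)));print(o["q"],q)
```

```text
19.4083 1.7989273196521012 [-0.36519642 -0.43985635 -0.22442102] [-0.0347865  -0.0466264   0.00412978]
hit False
20.9833 [0.54062097 0.11738876 0.15151517] [-1.27000299  0.29544276  3.35676791] [ 0.07748416  0.26982693 -0.01681005] 0.1936383952675686 39.008840918540955
[-0.66702     0.36267373  0.47867519  1.90871375 -0.25205802  0.96390738
  1.83103804] [-0.69483139  0.36778181  0.51232703  1.90969141 -0.26661509  0.96623636
  1.66885735]
```

Run:
```python
from h import *
from bench import arm,status
o=status.get_obs();q0=np.array(o["q"]);np.save("q0.npy",q0)
for d in np.arange(.3,3.01,.3):
    q=q0.copy();q[6]-=d;arm.set_joints(q);arm.sleep(.05)
    o=status.get_obs();a=Ro.from_euler("xyz",o["tcp_rot"]).as_matrix()[:,2]
    print(round(o["time_s"],2),round(d,2),round(o["q"][6]-q0[6],3),np.round(o["force"],1),np.round(o["moment"],3),round(float(o["moment"]@a),3),np.round((o["tcp_pos"])*1000,1))
```

```text
21.43 0.3 -0.297 [-0.8  1.1  2.5] [0.176 0.193 0.046] -0.048 [540.6 117.6 151.7]
21.87 0.6 -0.597 [-1.   1.7  3.6] [0.327 0.299 0.111] -0.116 [540.6 117.8 151.7]
22.31 0.9 -0.896 [-1.2  1.7  5.4] [0.468 0.34  0.038] -0.049 [540.8 118.  151.8]
22.75 1.2 -1.195 [-1.7  2.9  5.5] [0.619 0.296 0.025] -0.044 [540.9 118.1 151.9]
23.19 1.5 -1.495 [-1.4  1.5  5.3] [0.614 0.267 0.033] -0.053 [541.1 118.2 152. ]
23.63 1.8 -1.794 [-1.4  3.7  4.7] [0.65  0.216 0.037] -0.06 [541.3 118.3 152. ]
24.07 2.1 -2.093 [-0.6  3.4  4.5] [0.718 0.039 0.069] -0.1 [541.6 118.2 152.1]
24.52 2.4 -2.393 [-0.1  2.9  5.6] [0.697 0.014 0.016] -0.047 [541.8 118.2 152.2]
24.96 2.7 -2.693 [-0.6  1.9  5.2] [ 0.575 -0.076  0.029] -0.057 [542.  118.  152.2]
25.4 3.0 -2.993 [0.  2.5 5.4] [ 0.498 -0.07   0.085] -0.11 [542.1 117.8 152.3]
```

Run:
```python
from h import *
from bench import arm,claw,status,viewer
q0=np.load("q0.npy")
for d in(3.3,3.6):
    q=q0.copy();q[6]-=d;arm.set_joints(q);arm.sleep(.1)
o=status.get_obs();print(o["time_s"],o["q"][6]-q0[6],o["force"],o["moment"],o["tcp_pos"])
claw.gripper_to(.6)
up=np.array([0,0,1])-.06*A
arm.servo_line(np.array(o["tcp_pos"])+up*.10,v=.1)
arm.move_to([.42,.06,.32],[np.pi,0,Ro.from_euler("xyz",o["tcp_rot"]).as_euler("xyz")[2]])
for n in("side","top"):
    s=viewer.snapshot(n);np.savez(f"{n}2.npz",**s)
    a,b,c,d={"side":(290,430,180,300),"top":(215,350,175,320)}[n]
    cv2.imwrite(f"pics/{n}2.png",cv2.resize(s["image"][c:d,a:b,::-1],None,fx=5 if n=="side" else 4,fy=5 if n=="side" else 4,interpolation=cv2.INTER_CUBIC))
    if n=="top":
        k=handle(s,(250,285,250,290),(.157,.18));print(len(k),cv2.minAreaRect((k[:,:2]*1000).astype(np.float32)),k.mean(0))
        P=cloud(s)[c:d,a:b].reshape(-1,3);C=s["image"][c:d,a:b].reshape(-1,3).astype(int)
        D=(C.max(1)<90)&(C[:,0]-C[:,2]<15)&(P[:,2]>.10)&(P[:,2]<.19);q=P[D];w=(q[:,:2]-[.638,.0525])@A[:2]
        for lo in range(-30,150,10):
            m=(w*1000>lo)&(w*1000<=lo+10)
            if m.sum()>3:print(lo,m.sum(),np.median(q[m,2]).round(4))
o=status.get_obs();print(o["time_s"],o["force"])
```

```text
26.3833 -3.5925779946654104 [0.10055526 2.53764008 6.1909772 ] [ 0.46456275 -0.05655927  0.16220747] [0.54223079 0.11736027 0.15240152]
209 ((540.0859985351562, 116.35624694824219), (13.4256591796875, 48.22272491455078), 82.44834899902344) [0.53982914 0.11658242 0.16362172]
-30 24 0.1324
-20 77 0.1323
-10 67 0.1337
0 73 0.134
10 116 0.1342
20 76 0.1155
30 56 0.1184
40 87 0.1199
50 84 0.1204
60 56 0.1181
70 54 0.1173
80 55 0.1178
90 52 0.1188
100 34 0.1197
110 28 0.1204
120 27 0.1203
130 11 0.1202
28.7333 [0.03727599 0.15818819 0.44588447]
```

View pics/top2.png

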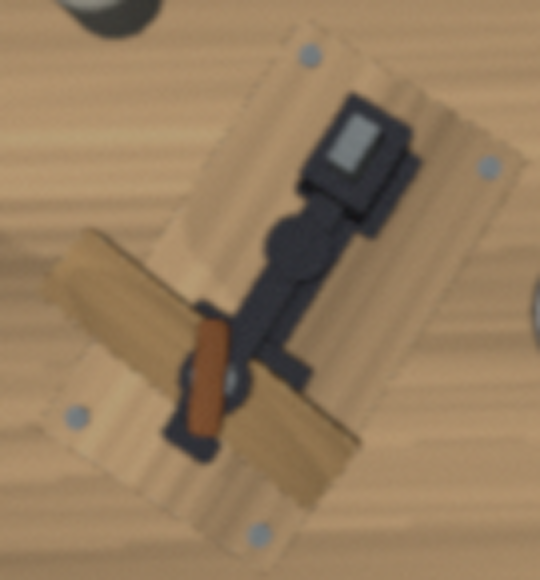

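View pics/side2.png

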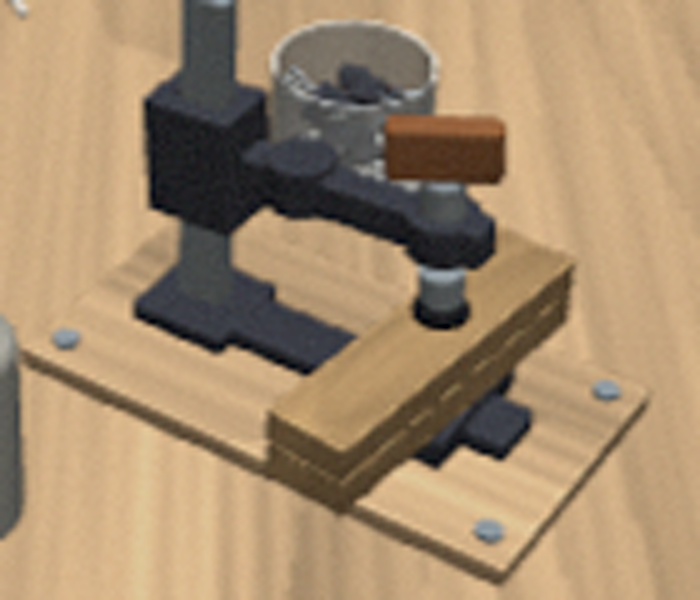

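The handle has turned to −7.6°, which is 206° or 0.57 turn. The jaw is still tilted, the battens have not moved, and the robot is clear of everything.

```bash
python3 -c "
from bench import job;print(job.job_done())"
```

```text
the job is handed in; nothing more can be done
None
```

I handed the job in at about 29 s: the jaw is bitten on the bar under about 16 N of press, the handle is turned 0.57 turn clockwise, the battens look unmoved and the robot is clear; the clamping force was not measured directly, and the hand-in call returned no verdict.

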